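# Release the bench clamp that holds the bung

## Task

Two identical small bench clamps are screwed to the workbench; one has a wooden bung standing between its jaws, the other is empty. Release the clamp that holds the bung: slide the safety catch on its box by its upright fin all the way along to the other end of the box, then press the round button that it covered all the way down (it stays down and the jaw backs off), and leave the catch open. Leave the bung standing where it is and do not operate the empty clamp.

Things in the scene. Friction and masses are not known exactly. Their poses are not given: they have to be found in the camera images.
- clamp_catch_tab (a point): Centre of the upright fin (40 x, 12 thick in y, 26 high; z 54 to 80 mm) on the catch of the clamp that holds the bung; the catch is a steel hood, 71 x 44 mm, top at z 54, over the button. Axes: x from bung to box, y the way it opens, z up. Slides along +y only, 60 mm from shut to end stop (starts 0-6 mm open), 2 N friction, stays where left; cannot be pressed down.
- clamp_button_top (a point): Centre of the face of that clamp's round steel button, 26 mm across. Face at z 47 mm when up, 40 fully down: 7 mm travel, 3 N friction, no spring, stays down. Box round it: flat top at z 38, x -30 to 30, y -35 to 95 mm from the button. Axes as the fin's; in this frame the fin is at y = 0 with the catch shut (button covered), 60 mm fully open.
- bung_mid (a point): Centre of the wooden bung in the clamp: round, tapered, 50 mm across, 36 high, standing loose between the wood-faced jaws on the clamp's 10 mm sole (top at z 46 mm), on the robot's side of the box, 77 mm in -x from the box's middle. Another bung of like size stands free on the bench and has no part in the job.
- spare_catch_tab (a point): Centre of the fin on the catch of the other, empty clamp: same build, sizes and axes. To be left alone.

How it is judged:
By the outcome, as a careful person would: the job done as asked, in the order asked, and still so for the second after the job is handed in, with the robot touching nothing.
It also fails if it takes over 35 s, if anything falls off the work surface, if the arm or the gripper's body presses on something with over 40 N, if the wrist force passes 120 N, or if a joint passes its speed limit or range.

## Robot

A 7-joint arm with a two-finger parallel gripper is mounted at the origin on a cart in front of the work surface, level with it; the furniture and walls round the work are solid. World frame = base frame: x ahead of the robot, y to its left, z up, the work surface at z = 0. Lengths are in mm, angles in degrees, forces in N, time in s.
With the tool pointing down it reaches from about 425 to 825 mm from the base axis. Payload 3.6 kg.
Tool frame: the origin (TCP) lies midway between the tips of the shut fingers; the grasp point (between the pads) lies 19 mm behind it (bot.grasp_offset is the distance from the TCP to the grasp point, in mm); z points along the fingers, y is the direction in which the jaws open and shut (so a half turn about z gives the same grasp; the last joint's range is limited). The gripper opens to 85 mm and grips with 20 to 120 N. Pads are 22 mm wide; open, the fingers measure 114 mm over their backs; the gripper's body (76 mm by 85 mm) begins 54 mm behind the grasp point. The pads swing forward as they close: fully open they stand 13 mm farther back than shut.
Start: joints at [-77.378, 35.231, -0.722, 81.555, 0.464, 63.22, -2.315], TCP at [158.763, 630.281, 194.897] pointing down, gripper open.
Joint ranges: [-178.69, 178.69], [-17.37, 117.87], [-77.05, 75.6], [15.02, 138.74], [-78.02, 258.01], [0.78, 113.62], [-162.83, 162.83]. Speed limits (degrees/s): [159.86, 159.86, 180, 180, 180, 180, 180].

## Interface

Orientations are given as a 3x3 rotation matrix whose columns are the frame's x, y, z axes.
In Python, from cell import sensors, optics, bot gives the robot as it stands.
- The arm moves only by the tool arm_command, never from a script. Its argument "motion" is one flat list of numbers, 5 for each row, row after row: the shift along the world's x, y, z in m, then the turn about the world's z in degrees, then the finger opening in m, from 0 to 0.0854. A call has 1 to 20 rows; each row is the pose to reach, as a shift and turn from the pose measured when the call began; what a row does not reach only later rows make up. A row lasts 1/10 s, in which the tool goes at most 50 mm and 8.59 degrees, less where a joint would pass 70% of its speed; a pose out of reach is approached as far as the arm can. A call with a gripper value outside its range is refused whole. The fingers move at their own pace and stop on an object; "force" is the grip in N (left out, the last holds). Time passes only in rows, so rows that repeat a pose let the fingers close. It gives the time, the measured TCP pose, the force and the opening at its end, in the units of the state.
- sensors.state(): the state, without advancing time (a new reading comes with each control period).
- optics.capture(name): name is "scene" or "side" or "wrist"; returns a dict with "frame" (400x640x3 uint8, red, green, blue), "K" (3x3 intrinsics, pixels), "R" (3x3) and "t" (3): a world point X has camera coordinates R X + t. Camera axes: x right, y down, z forward; pixel columns grow to the right and rows downward; lengths in mm; the calibration is good to about 2 mm. The wrist camera is an equidistant fisheye: a pixel r from the principal point sees the ray r / f radians off the axis. A picture is of the moment at which its call begins. There is no depth.
- bot.close_job(): hands the job in, once; it reports no verdict.
The state is a dict: "clock": time; "joint_positions": joint angles; "dq": joint speeds; "joint_efforts": joint torques, N m; "eef_pos": TCP position; "eef_rot": TCP orientation; "force": force on the tool from outside, world axes, zero at the start; "wrist_torque": the same for the moment, N m; "width": finger opening in mm.
Only numpy, scipy, OpenCV 4.12 (cv2) and the standard library are available. Lean on these libraries where they do the work, as an engineer would, in place of code of your own. Each camera call takes 0.05 s, during which the arm holds its last target. There are 200 camera calls.

## Working session

There is one attempt and no reset: what is moved stays moved. The work goes in short steps, Python scripts to look and compute and a tool call to move; the robot and the scene stay as the last step left them, time stands still between calls to the robot, and variables do not carry over. Pictures are saved under pics/ and viewed, about 8 in all and at most 12, crops included, and the job is handed in when it is done.

Besides the shell and the picture viewer there is one more tool, called after ">>>" in YAML: its name, and indented under it one key for each argument. arm_command: Moves the arm, as the interface text tells. Its arguments: {"type":"object","properties":{"motion":{"type":"array"},"force":{"type":"number"}},"required":["motion"]}

```bash
mkdir -p pics; cat > h.py <<'E'
import numpy as np, cv2
from cell import sensors, optics, bot
def cap(n,f):
    c=optics.capture(n); cv2.imwrite('pics/'+f+'.png',c['frame'][:,:,::-1]); np.savez('pics/'+f+'.npz',**{k:c[k] for k in('K','R','t')}); return c
def ray(c,u,v,fish=False):
    K=np.array(c['K']);R=np.array(c['R']);t=np.array(c['t']).ravel()
    x=(u-K[0,2])/K[0,0];y=(v-K[1,2])/K[1,1]
    if fish:
        r=np.hypot(x,y); d=np.array([x/r*np.sin(r),y/r*np.sin(r),np.cos(r)]) if r>0 else np.array([0,0,1.])
    else: d=np.array([x,y,1.])
    return -R.T@t, R.T@d
def onz(c,u,v,z,fish=False):
    o,d=ray(c,u,v,fish); return o+d*(z-o[2])/d[2]
def proj(c,X):
    p=np.array(c['R'])@X+np.array(c['t']).ravel(); q=np.array(c['K'])@p; return q[:2]/q[2]
E
python3 - <<'E'
from h import *
a=cap('scene','s1');b=cap('side','d1');w=cap('wrist','w1')
for c in(a,b,w): print(np.round(c['K'],1).tolist(),np.round(-np.array(c['R']).T@np.array(c['t']).ravel(),0))
cv2.imwrite('pics/both.png',np.vstack([a['frame'],b['frame']])[:,:,::-1][:, :][::1])
im=cv2.resize(np.vstack([a['frame'],b['frame']])[:,:,::-1],(480,600)); 
print(sensors.state())
E
```

```text
[[391.6, 0.0, 321.1], [0.0, 391.6, 195.4], [0.0, 0.0, 1.0]] [  87. -446.  459.]
[[414.2, 0.0, 322.7], [0.0, 414.2, 206.9], [0.0, 0.0, 1.0]] [ 410. -498.  559.]
[[309.7, 0.0, 320.8], [0.0, 309.7, 203.7], [0.0, 0.0, 1.0]] [ 93. 647. 373.]
{'clock': 0.15, 'joint_positions': array([-77.37577006,  35.27896478,  -0.72255976,  81.61948178,
         0.4628628 ,  63.2206313 ,  -2.31511597]), 'dq': array([-0.09122231, -0.1470733 ,  0.05451522, -0.30938599,  0.11656793,
       -0.17178614, -0.01932941]), 'joint_efforts': array([ 4.84686007e-04, -4.69659698e+01,  2.59544263e-01, -1.71254432e+01,
        1.00488935e-02,  7.10410735e-03, -3.67639615e-06]), 'eef_pos': array([158.6395354 , 629.66262977, 193.98102039]), 'eef_rot': array([[-9.69701352e-01,  2.44292952e-01, -4.92621936e-04],
       [ 2.44293448e-01,  9.69699354e-01, -1.96817236e-03],
       [-3.11546266e-06, -2.02888371e-03, -9.99997942e-01]]), 'force': array([-0.69178845, -0.07299389,  0.20175948]), 'wrist_torque': array([ 0.01861494,  0.01198195, -0.01272484]), 'width': 85.47258866115206}
```

View pics/s1.png

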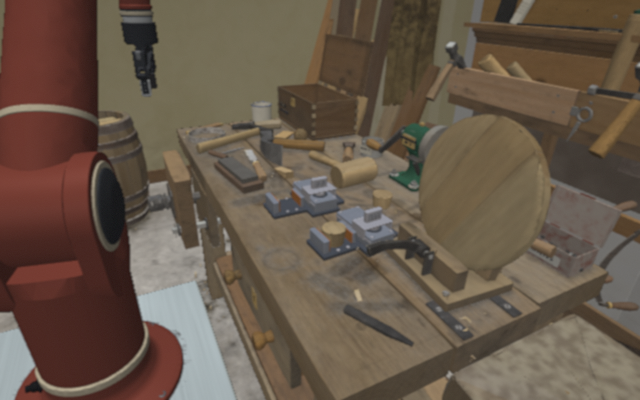

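View pics/d1.png

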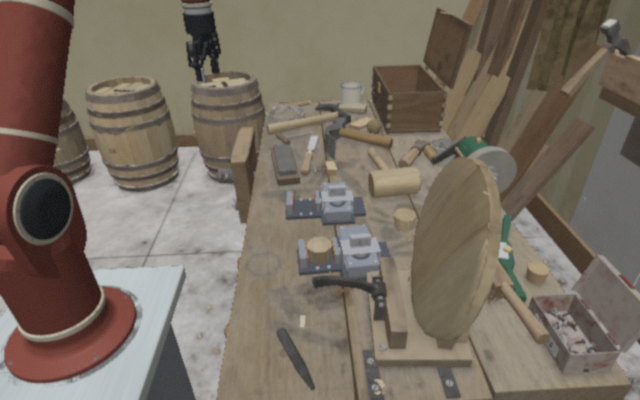

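The scene picture shows the bung clamp at about (355,230), and the side picture at about (345,250). The empty clamp is beyond it at (310,195) and (330,205). I'll zoom in on both.

```bash
python3 - <<'E'
from h import *
a=cv2.imread('pics/s1.png')[165:275,250:430];b=cv2.imread('pics/d1.png')[170:290,280:420]
f=lambda x:cv2.resize(x,(400,int(x.shape[0]*400/x.shape[1])),interpolation=cv2.INTER_CUBIC)
a=cv2.resize(a,None,fx=4,fy=4,interpolation=2)[:, :];b=cv2.resize(b,None,fx=5,fy=5,interpolation=2)
cv2.imwrite('pics/ac.png',a);cv2.imwrite('pics/bc.png',b)
E
```

```text
(no output)
```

View pics/ac.png

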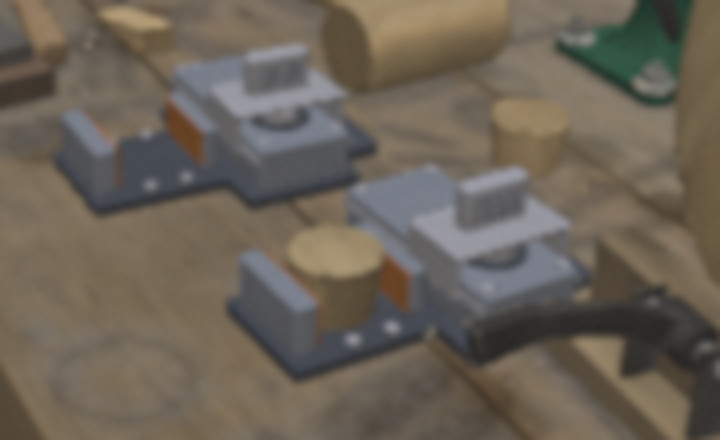

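View pics/bc.png

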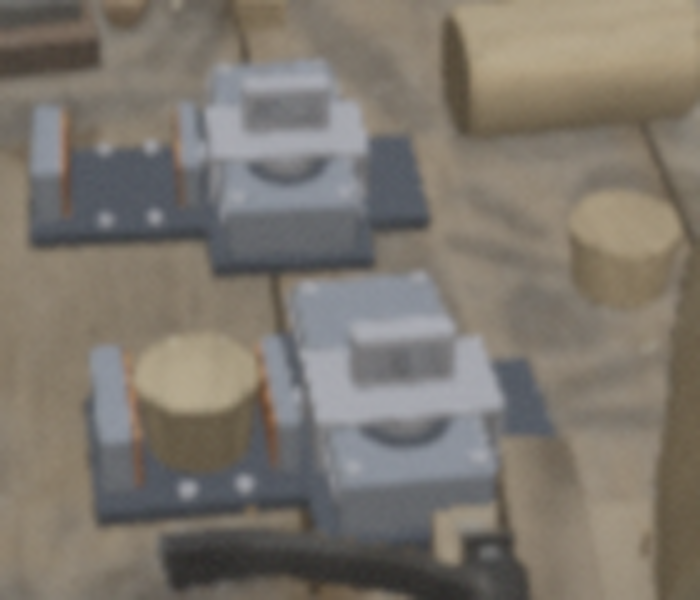

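The crops show the bung clamp in front. Its fin top is near (491,183) in crop A and (401,328) in crop B. The catch opens away from the cameras, and a black hold-down lever reaches in close on the near side. Next I cast rays.

```bash
python3 - <<'E'
from h import *
A=np.load('pics/s1.npz');B=np.load('pics/d1.npz')
fa=lambda p:(p[0]/4+250-.375,p[1]/4+165-.375); fb=lambda p:(p[0]/5+280-.4,p[1]/5+170-.4)
def tri(pa,pb):
    o1,d1=ray(A,*fa(pa));o2,d2=ray(B,*fb(pb))
    s=np.linalg.lstsq(np.c_[d1,-d2],o2-o1,rcond=None)[0]; x,y=o1+d1*s[0],o2+d2*s[1]; return (x+y)/2,np.linalg.norm(x-y)
for n,pa,pb,z in[('fintop',(491,183),(401,328),80),('fin front TL',(458,190),(350,328),80),('fin front TR',(526,175),(452,322),80),('hoodL',(410,231),(302,356),54),('hoodnearL',(461,263),(322,425),54),('hoodnearR',(570,230),(503,409),54),('boxfarL',(348,192),(292,285),38),('boxfarR',(435,168),(428,274),38),('bung',(335,250),(197,372),46),('boxnearL',(465,303),(333,488),38),('boxnearR',(582,275),(497,470),38),
 ('sparefin',(276,55),(285,85),80),('levertip',(470,335),(165,550),60),('lever right',(650,305),(500,550),60),('freebung',(530,110),(625,220),36)]:
    t,e=tri(pa,pb); print(n,'A',onz(A,*fa(pa),z)[:2].round(1),'B',onz(B,*fb(pb),z)[:2].round(1),'tri',t.round(1),round(e,1))
E
```

```text
fintop A [499.5 119.7] B [503.1 124.5] tri [503.7 126.4  77. ] 2.4
fin front TL A [480.4 120.6] B [483.8 125.9] tri [484.3 127.3  77.2] 2.8
fin front TR A [520.5 119.3] B [522.9 126.7] tri [522.9 124.2  79.3] 4.3
hoodL A [461.9 133.5] B [467.1 143.2] tri [467.7 144.7  49.4] 5.4
hoodnearL A [468.7  96.4] B [471.  100.9] tri [471.3 101.1  52.1] 2.6
hoodnearR A [536.7  99.6] B [540.3 105.1] tri [540.8 105.9  51.3] 3.2
boxfarL A [467.4 207.2] B [468.9 212.4] tri [469.  211.1  37.1] 2.9
boxfarR A [526.  210.8] B [527.5 215.8] tri [527.5 214.2  37.4] 2.8
bung A [425.  144.9] B [425.7 146.3] tri [425.8 146.6  45.3] 0.8
boxnearL A [465.4  85.5] B [473.7  83.3] tri [475.   97.9  26.6] 2.5
boxnearR A [533.2  81.9] B [536.2  88.9] tri [536.4  87.5  36.3] 4.4
sparefin A [471.3 305. ] B [473.5 308.2] tri [473.8 310.4  78. ] 1.2
levertip A [433.5  34.7] B [410.   31.3] tri [410.    2.3  87.1] 0.3
lever right A [522.9  19.5] B [525.1  23.1] tri [525.4  23.1  58.4] 2.3
freebung A [621.4 253.5] B [620.5 252.4] tri [620.3 251.8  36.7] 0.5
```

Fin is at about (502,123), with the clamp yaw near +3.4°, and the bung and box-edge checks agree. Before moving I'll check how much room the big disc leaves.

```bash
python3 - <<'E'
from h import *
A=np.load('pics/s1.npz');B=np.load('pics/d1.npz')
def tri(pa,pb):
    o1,d1=ray(A,*pa);o2,d2=ray(B,*pb)
    s=np.linalg.lstsq(np.c_[d1,-d2],o2-o1,rcond=None)[0]; x,y=o1+d1*s[0],o2+d2*s[1]; return ((x+y)/2).round(),round(np.linalg.norm(x-y),1)
print('disc left',tri((420,190),(413,260)),'disc top',tri((492,115),(470,160)),'disc bottom',tri((485,270),(432,340)))
print('base nearL',tri((447,308),(376,360)),'lever pivot',tri((425,245),(378,287)),'lever tip',tri((367,248),(314,281)))
E
```

```text
disc left (array([572.,  43., 119.]), np.float64(56.1)) disc top (array([631.,  -5., 295.]), np.float64(6.6)) disc bottom (array([ 582., -101.,   55.]), np.float64(3.7))
base nearL (array([ 502., -104.,   12.]), np.float64(5.2)) lever pivot (array([515., -20.,  81.]), np.float64(6.4)) lever tip (array([412.,   4.,  84.]), np.float64(3.0))
```

>>> arm_command:
  motion: [0.025,-0.037,0.03,2,0.05,0.05,-0.074,0.04,4,0.05,0.075,-0.111,0.04,6,0.05,0.1,-0.148,0.04,8,0.05,0.125,-0.185,0.04,10,0.05,0.15,-0.222,0.04,12,0.05,0.175,-0.259,0.04,14,0.05,0.2,-0.296,0.04,16,0.05,0.225,-0.333,0.04,17.4,0.05,0.25,-0.37,0.04,17.4,0.05,0.275,-0.407,0.04,17.4,0.05,0.3,-0.444,0.04,17.4,0.05,0.3,-0.444,0.04,17.4,0.05]

```text
clock: 1.45
eef_pos: [462.4, 177.7, 233.9]
eef_rot: [[-0.999, -0.043, 0.002], [-0.043, 0.999, -0.007], [-0.002, -0.007, -1.0]]
force: [-1.0, 0.2, -0.3]
width: 50.1
```

```bash
python3 - <<'E'
from h import *
c=cap('wrist','w2')
im=c['frame'][:,:,::-1]
print(-np.array(c['R']).T@np.array(c['t']).ravel())
def pf(X):
    p=np.array(c['R'])@X+np.array(c['t']).ravel(); th=np.arctan2(np.hypot(p[0],p[1]),p[2]); return np.array([320.8,203.7])+309.7*th*p[:2]/np.hypot(p[0],p[1])
for X in [(502.4,123,80),(504,120.6,38),(425.4,146,46)]: print(pf(np.array(X,float)))
E
```

```text
[394.63166172 176.43105489 412.97616374]
[272.06761507 214.17657398]
[275.42149475 205.33811888]
[296.43146966 144.36947786]
```

View pics/w2.png

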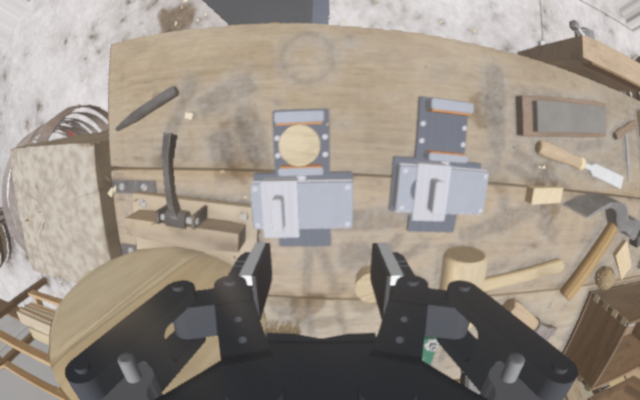

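The wrist view shows the bung clamp with its fin at about (279,214), against a predicted (272,214). The bung is at (300,145), against (296,144). That suggests y is a few mm larger, so I'll move above the fin and measure closer in.

>>> arm_command:
  motion: [0.0,-0.03,-0.03,0.9,0.05,0.0,-0.05,-0.06,0.9,0.05,0.0,-0.05,-0.06,0.9,0.05,0.0,-0.05,-0.06,0.9,0.05]

```text
clock: 1.9
eef_pos: [459.7, 133.2, 173.7]
eef_rot: [[-0.998, -0.066, -0.001], [-0.066, 0.998, -0.003], [0.001, -0.003, -1.0]]
force: [1.1, 0.4, -0.3]
width: 49.7
```

```bash
python3 - <<'E'
from h import *
c=cap('wrist','w3')
print(sensors.state()['eef_pos'],-np.array(c['R']).T@np.array(c['t']).ravel())
im=c['frame'][100:300,220:420,::-1]
cv2.imwrite('pics/w3c.png',cv2.resize(im,None,fx=3,fy=3,interpolation=2))
E
```

```text
[460.50477414 134.03426189 174.46469441] [392.56257042 129.74293514 352.98481846]
```

View pics/w3c.png

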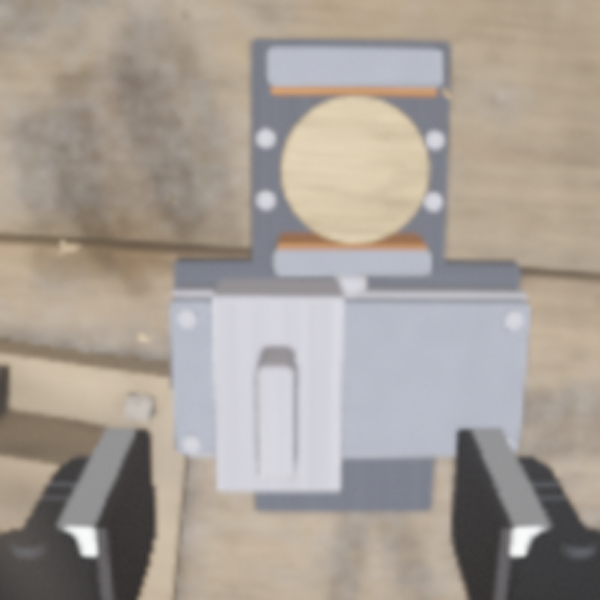

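The crop shows the fin top centred near (277,420), the hood spanning (215–343, 293–490), the bung top at (355,170), and the box spanning about 171–527 in columns.

```bash
python3 - <<'E'
from h import *
c=np.load('pics/w3.npz')
for n,p,z in[('fintop',(277,420),80),('finL',(277,365),80),('finR',(278,477),80),('hoodTL',(215,293),54),('hoodTR',(344,293),54),('hoodBL',(217,490),54),('hoodBR',(341,490),54),('boxTL',(171,300),38),('boxTR',(527,300),38),('bung',(355,170),46)]:
    print(n,onz(c,p[0]/3+220-.33,p[1]/3+100-.33,z,True).round(1))
E
```

```text
fintop [503.6 127.7  80. ]
finL [485.2 126.6  80. ]
finR [523.5 129.1  80. ]
hoodTL [470.2 104.2  54. ]
hoodTR [467.4 147.1  54. ]
hoodBL [542.9 107.5  54. ]
hoodBR [539.7 151.8  54. ]
boxTL [477.9  87.3  38. ]
boxTR [469.4 213.6  38. ]
bung [427.1 148.   46. ]
```

Fin is at (504,127.5). The button is at about (505.6,123), so the catch starts about 5 mm open. Now I go over the fin, down, and close.

>>> arm_command:
  motion: [0.022,-0.003,-0.01,0,0.05,0.0435,-0.0065,-0.02,0,0.05,0.0435,-0.0065,-0.05,0,0.05,0.0435,-0.0065,-0.08,0,0.05,0.0435,-0.0065,-0.1,0,0.05,0.0435,-0.0065,-0.115,0,0.05,0.0435,-0.0065,-0.115,0,0.05,0.0435,-0.0065,-0.115,0,0.05]

```text
clock: 2.75
eef_pos: [505.0, 129.4, 60.6]
eef_rot: [[-0.998, -0.069, 0.004], [-0.069, 0.998, -0.0], [-0.004, -0.001, -1.0]]
force: [-0.1, 0.1, 1.3]
width: 49.9
```

>>> arm_command:
  motion: [-0.001,-0.002,-0.001,0,0.03,-0.001,-0.002,-0.001,0,0.01,-0.001,-0.002,-0.001,0,0.005,-0.001,-0.002,-0.001,0,0.005,-0.001,-0.002,-0.001,0,0.005,-0.001,-0.002,-0.001,0,0.005,-0.001,-0.002,-0.001,0,0.005]
  force: 20

```text
clock: 3.45
eef_pos: [504.0, 127.4, 59.5]
eef_rot: [[-0.998, -0.069, 0.004], [-0.069, 0.998, -0.0], [-0.004, -0.001, -1.0]]
force: [0.3, -0.5, 0.0]
width: 5.0
```

Width went to 5 mm, so nothing is gripped. I'll look.

```bash
python3 - <<'E'
from h import *
c=cap('wrist','w4');a=cap('scene','s4');b=cap('side','d4')
A=cv2.resize(a['frame'][130:250,300:460],None,fx=2.5,fy=2.5,interpolation=2);B=cv2.resize(b['frame'][150:270,280:440],None,fx=2.5,fy=2.5,interpolation=2)
C=cv2.resize(c['frame'][100:340,220:420],(400,480))[:,:,:]
L=np.vstack([A,B]); im=np.hstack([L[:600],np.vstack([C,np.zeros((120,400,3),np.uint8)])])
cv2.imwrite('pics/m4.png',im[:,:,::-1]); print(im.shape)
E
```

```text
(600, 800, 3)
```

View pics/m4.png

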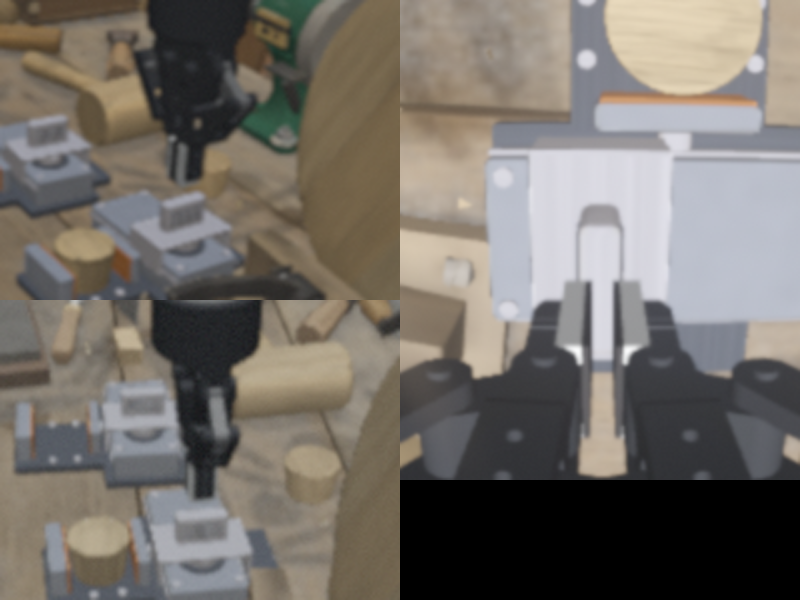

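```bash
python3 - <<'E'
from h import *
s=sensors.state();print(s['eef_pos'],s['width'],s['force'])
A=np.load('pics/s4.npz');B=np.load('pics/d4.npz');W=np.load('pics/w4.npz')
print('cam',-W['R'].T@W['t'].ravel(), W['R'])
for z in(60,80,100):
    X=np.array([504,127.4,z]); p=W['R']@X+W['t'].ravel(); h=np.hypot(*p[:2]); q=np.array([320.8,203.7])+309.7*np.arctan2(h,p[2])*p[:2]/h
    print(z,(proj(A,X)-[300,130])*2.5,(proj(B,X)-[280,150])*2.5+[0,300],(q-[220,100])*2+[400,0])
o1,d1=ray(A,300+185/2.5,130+181/2.5);o2,d2=ray(B,280+202/2.5,150+197/2.5)
s=np.linalg.lstsq(np.c_[d1,-d2],o2-o1,rcond=None)[0];print('tip tri',o1+d1*s[0],o2+d2*s[1])
u,v=200/2+220,215/2+100
for z in(75,80): print('fin top near end', onz(W,(600-400)/2+220,222/2+100,z,True))
E
```

```text
[504.01468466 127.46673897  59.48896035] 5.16240501913837 [0.58255207 0.39967757 0.71590138]
cam [436.12252987 123.28475458 238.51836761] [[-0.06922992  0.99759925 -0.00171696]
 [ 0.96051839  0.06712133  0.26999841]
 [ 0.26946546  0.0170428  -0.96285924]]
60 [178.43179329 217.01594955] [199.42199453 531.27757953] [600.66726068 263.48609126]
80 [180.33100437 195.67520165] [200.21108438 510.60380096] [600.44173691 289.0580527 ]
100 [182.27350719 173.84800018] [201.02255223 489.3437293 ] [600.16319468 320.72022675]
tip tri [504.45972466 123.49143982  95.2603905 ] [504.40575606 123.71863748  95.55396249]
fin top near end [486.07606245 126.03411997  75.        ]
fin top near end [484.54860308 125.95005096  80.        ]
```

```bash
python3 - <<'E'
from h import *
print(bot.grasp_offset,[x for x in dir(bot) if x[0]!='_'])
A=np.load('pics/s1.npz');B=np.load('pics/d1.npz')
for z in(195,215,235): X=np.array([158.7,630,z]);print(z,proj(A,X),proj(B,X))
a=cv2.imread('pics/s1.png')[20:120,100:200];b=cv2.imread('pics/d1.png')[10:110,155:255]
a4=cv2.imread('pics/s4.png')[150:250,330:430];b4=cv2.imread('pics/d4.png')[150:250,310:410]
f=lambda x:cv2.resize(x,(300,300),interpolation=cv2.INTER_CUBIC)
cv2.imwrite('pics/m5.png',np.vstack([np.hstack([f(a),f(b)]),np.hstack([f(a4),f(b4)])]))
E
```

```text
18.700000000000003 ['Unreachable', 'close_job', 'grasp_offset']
195 [153.02340574 110.58189647] [212.51282805  95.41793882]
215 [151.65658089 102.76013102] [211.28807771  88.16299184]
235 [150.26477462  94.79540741] [210.03902696  80.76409859]
```

View pics/m5.png

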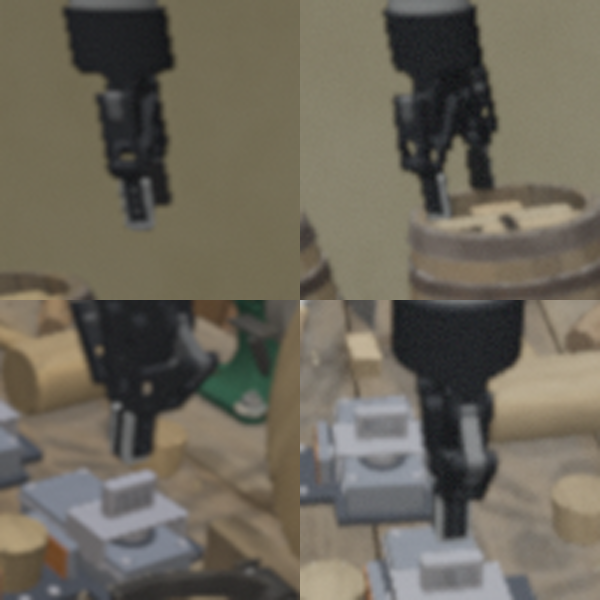

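Viewed: the wrist crop shows the shut fingers above the fin. Both outside cameras put the tips at z of about 95, while the reported TCP is z 59. The start picture shows the same ~35 mm shortfall. So the real tips sit about 35 mm above the reported TCP; I'll open, lower by 34 mm while watching the force, and close again.

>>> arm_command:
  motion: [0,0,0.0,0,0.05,0,0,0,0,0.05,0,0,0,0,0.05,0,0,0,0,0.05,0,0,-0.01,0,0.05,0,0,-0.02,0,0.05,0,0,-0.028,0,0.05,0,0,-0.034,0,0.05,0,0,-0.034,0,0.05]

```text
clock: 4.5
eef_pos: [503.1, 127.2, 24.2]
eef_rot: [[-0.998, -0.069, 0.001], [-0.069, 0.998, -0.001], [-0.001, -0.001, -1.0]]
force: [0.0, 0.7, 0.1]
width: 50.1
```

>>> arm_command:
  motion: [0.001,0,0.0,0,0.03,0.001,0,0,0,0.01,0.001,0,0,0,0.005,0.001,0,0,0,0.005,0.001,0,0,0,0.005,0.001,0,0,0,0.005]
  force: 20

```text
clock: 5.1
eef_pos: [504.5, 127.2, 24.5]
eef_rot: [[-0.998, -0.069, 0.002], [-0.069, 0.998, -0.001], [-0.002, -0.001, -1.0]]
force: [0.1, 0.1, -0.2]
width: 11.7
```

The fin is gripped, with the width at 11.7 mm. Now I slide it.

>>> arm_command:
  motion: [-0.0003,0.005,0,0,0.005,-0.0007,0.01,0,0,0.005,-0.001,0.015,0,0,0.005,-0.0013,0.02,0,0,0.005,-0.0017,0.025,0,0,0.005,-0.002,0.03,0,0,0.005,-0.0023,0.035,0,0,0.005,-0.0027,0.04,0,0,0.005,-0.003,0.045,0,0,0.005,-0.0033,0.05,0,0,0.005,-0.0033,0.05,0,0,0.005]

```text
clock: 6.2
eef_pos: [501.3, 179.0, 24.6]
eef_rot: [[-0.998, -0.07, 0.003], [-0.07, 0.998, 0.001], [-0.003, 0.001, -1.0]]
force: [0.9, -0.0, -0.2]
width: 11.6
```

>>> arm_command:
  motion: [-0.0001,0.002,0,0,0.005,-0.0002,0.004,0,0,0.005,-0.0004,0.006,0,0,0.005,-0.0005,0.008,0,0,0.005,-0.0005,0.008,0,0,0.005]

```text
clock: 6.7
eef_pos: [501.0, 182.1, 24.5]
eef_rot: [[-0.998, -0.067, 0.002], [-0.067, 0.998, -0.005], [-0.001, -0.005, -1.0]]
force: [0.5, -8.9, 1.9]
width: 11.5
```

The end stop is reached: 55 mm of travel, with the force rising to 9 N. I'll release and lift, then look.

>>> arm_command:
  motion: [0,-0.001,0,0,0.03,0,-0.001,0,0,0.04,0,-0.001,0,0,0.04,0,-0.001,0,0,0.04,0,-0.001,0.02,0,0.04,0,-0.001,0.05,0,0.04,0,-0.001,0.09,0,0.03,0,-0.03,0.09,0,0.0,0.002,-0.06,0.09,0,0.0,0.004,-0.06,0.09,0,0.0,0.004,-0.06,0.09,0,0.0,0.004,-0.06,0.09,0,0.0]

```text
clock: 7.9
eef_pos: [504.7, 123.8, 114.4]
eef_rot: [[-0.998, -0.069, 0.001], [-0.069, 0.998, -0.004], [-0.001, -0.004, -1.0]]
force: [-0.3, -0.8, 0.1]
width: -0.1
```

```bash
python3 - <<'E'
from h import *
c=cap('wrist','w6');b=cap('side','d6'); s=sensors.state();print(s['eef_pos'],s['width'],s['force'])
B=cv2.resize(b['frame'][150:270,280:420],(700,600))
C=cv2.resize(c['frame'][100:300,220:420],(600,600),interpolation=2)
cv2.imwrite('pics/m6.png',np.hstack([cv2.resize(C,(450,450)),cv2.resize(B,(350,300))[:, :] if 0 else np.vstack([cv2.resize(B,(350,300)),np.zeros((150,350,3),np.uint8)])])[:,:,::-1])
E
```

```text
[504.65097151 123.78799494 114.30823477] 0.0972898324629184 [ 0.3609196  -0.28429378 -0.22880308]
```

View pics/m6.png

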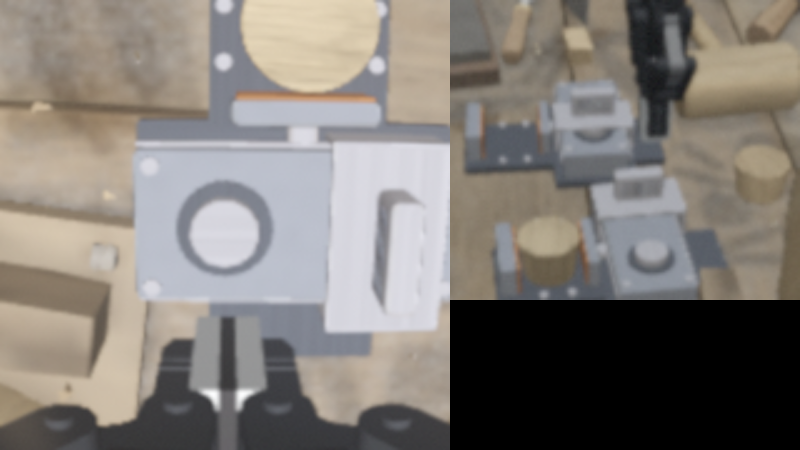

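The catch is fully open and the button exposed at (225,233) in the left panel, which is wrist pixel (320,203.5). The bung is still standing.

```bash
python3 - <<'E'
from h import *
c=np.load('pics/w6.npz');print(onz(c,320,203.5,47,True))
E
```

```text
[505.48152183 123.09953577  47.        ]
```

>>> arm_command:
  motion: [0.001,-0.0005,-0.03,0,0,0.001,-0.0005,-0.06,0,0,0.001,-0.0005,-0.085,0,0,0.001,-0.0005,-0.093,0,0,0.001,-0.0005,-0.097,0,0,0.001,-0.0005,-0.1,0,0,0.001,-0.0005,-0.102,0,0,0.001,-0.0005,-0.102,0,0]

```text
clock: 8.8
eef_pos: [506.2, 123.5, 12.9]
eef_rot: [[-0.998, -0.069, 0.003], [-0.069, 0.998, -0.004], [-0.002, -0.004, -1.0]]
force: [-1.0, -0.7, -0.5]
width: -0.0
```

>>> arm_command:
  motion: [0,0,-0.001,0,0,0,0,-0.002,0,0,0,0,-0.003,0,0,0,0,-0.004,0,0,0,0,-0.005,0,0,0,0,-0.005,0,0]

```text
clock: 9.4
eef_pos: [506.5, 123.6, 8.0]
eef_rot: [[-0.998, -0.069, 0.003], [-0.069, 0.998, -0.004], [-0.003, -0.004, -1.0]]
force: [-0.5, 0.9, 2.5]
width: -0.0
```

>>> arm_command:
  motion: [0,0,-0.001,0,0,0,0,-0.002,0,0,0,0,-0.003,0,0,0,0,-0.004,0,0,0,0,-0.004,0,0]

```text
clock: 9.9
eef_pos: [506.5, 123.5, 3.8]
eef_rot: [[-0.998, -0.069, 0.003], [-0.069, 0.998, -0.004], [-0.003, -0.004, -1.0]]
force: [-0.0, -1.4, 1.0]
width: 0.1
```

>>> arm_command:
  motion: [0,0,-0.001,0,0,0,0,-0.002,0,0,0,0,-0.003,0,0,0,0,-0.004,0,0,0,0,-0.004,0,0]

```text
clock: 10.4
eef_pos: [506.6, 123.6, 3.5]
eef_rot: [[-0.998, -0.069, 0.004], [-0.069, 0.998, -0.003], [-0.004, -0.004, -1.0]]
force: [-7.4, -1.4, 29.1]
width: 0.2
```

The button bottomed at reported z 3.5, with the force rising to 29 N. I'll retreat and look.

>>> arm_command:
  motion: [0,0,0.01,0,0,0,0,0.04,0,0,0,0,0.08,0,0,0,0,0.12,0,0,0,0,0.15,0,0,0,0,0.15,0,0,0,0,0.15,0,0]

```text
clock: 11.1
eef_pos: [506.4, 123.5, 153.6]
eef_rot: [[-0.998, -0.069, 0.005], [-0.069, 0.998, -0.003], [-0.004, -0.003, -1.0]]
force: [-0.2, 0.1, -0.7]
width: -0.1
```

```bash
python3 - <<'E'
from h import *
c=cap('wrist','w7');b=cap('side','d7'); s=sensors.state();print(s['clock'],s['eef_pos'],s['force'])
B=cv2.resize(b['frame'][170:290,280:420],(350,300),interpolation=2)
C=cv2.resize(c['frame'][80:280,220:420],(450,450),interpolation=2)
cv2.imwrite('pics/m7.png',np.hstack([C,np.vstack([B,np.zeros((150,350,3),np.uint8)])])[:,:,::-1])
E
```

```text
11.2 [505.31527911 123.30389003 152.05544997] [ 0.11029368  0.21468201 -0.45428033]
```

View pics/m7.png

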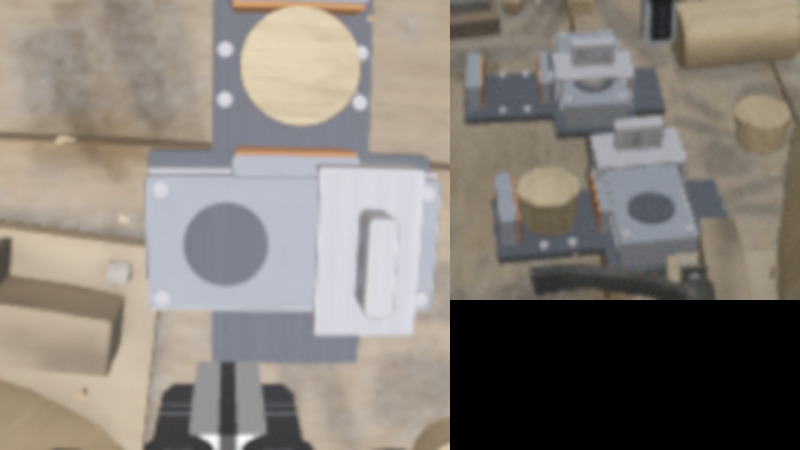

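The button is down flush at (225,243) and the jaw has backed off to the box. The catch is at its far end, and the bung stands free. The empty clamp is unchanged.

```bash
python3 -c "
from cell import bot;print(bot.close_job())"
```

```text
the job is handed in; nothing more can be done
None
```

The clamp holding the bung is released, and I handed the job in with the robot's clock at about 11 s.

- **Catch:** I gripped the fin (11.7 mm read between the fingers) and slid it about 55 mm to the end stop, where the force rose to about 9 N. It started about 5 mm open. I let go and left it open.
- **Button:** I pressed it with the fingers shut until it bottomed, at about 29 N.
- **Final picture:** The button is fully down, the jaw has backed off, the catch is at the far end, and the bung is still standing. The empty clamp is untouched, and the arm is clear at near zero force.

**Checks that disagreed:**
- **Fingertip height:** The real fingertips sat about 35 mm above the reported TCP, so my first grip closed on nothing above the fin. I measured the offset from the pictures and corrected for it.
- **Camera positions:** The outside cameras put the fin about 4 mm lower in y than the wrist camera did. I used the wrist figures.

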